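Feel the gap under a creasing bar with a taper gauge

TASK

The gap under the sprung bar of the small green creasing press has to be measured: pick up the taper feeler gauge by its yellow grip, lay it flat on the press's anvil plate and slide it, point first and straight, under the middle of the bar until it drags firmly, so that it takes a push of about 6 newtons to slide it on. Do not force it past a firm drag. Then let go and leave it gripped there, flat on the plate, for the reading, and do not disturb the other things on the table.

Things in the scene. Friction and masses are not known exactly. Their poses are not given: they have to be found in the camera images.
- gauge: Taper feeler gauge, 182 mm long, 0.1 kg, loose on the table: a steel wedge blade, 24 mm wide, flat below, that runs to +x from an upright yellow grip (54 mm along x, 14 mm wide along y, 50 mm high, black ribs). Origin: on the underside, below the middle of the grip; z is up. It balances 36 mm ahead of the origin, so its nose may droop when held.
- gauge_tip (a point): Middle of the lower edge of the gauge's point, 155 mm ahead (+x) of the gauge's origin, on its underside. The blade is 4 mm thick here and gets 1 mm thicker for each 10 mm back from it, to 16 mm; black lines on the slope.
- press: Small green creasing press, fixed. Origin: on the table, below the middle of its bar; +x is the way the gauge slides in, the open front looks to -x. Foot plate x = -157 to +75 mm, 150 mm wide, 20 mm high. Side posts with inner faces 58 mm either side of the middle; crosshead 36 mm deep (x), top 92 mm above the table.
- bar (a point): Middle of the lowest line of the steel bar's rounded nose (radius 6 mm, 104 mm long across, y) at rest, 40 mm above the press's origin, axes as the press. The gauge pushes the bar up against springs: about 1.5 N at first, then 4 N per mm, up to 12 mm. The bar should end up pressing on the gauge with 2 to 9 N; over 16 N at any time is forcing it.
- anvil_front (a point): Nominal middle of the front edge of the level steel anvil plate, 150 mm before the bar (-x), 30.5 mm up. The plate is 100 mm wide, x = -150 to +58 mm. Its true top differs each time, 28 to 33.5 mm above the table (gap 6.5 to 12 mm): feel for it. Gauge on plate or bar: friction about 0.6 (0.48 to 0.72), so a 6 N push, arm not bearing down, means about 4.5 N from the bar.
- bone_folder: Bystander: pale bone folder, 163 x 25 x 8 mm, lying near the robot; origin under its middle.
- clamp_orange: Bystander: black spring clamp with orange jaw tips, 74 x 108 x 18 mm, lying near the robot; origin under its middle.
- tape_roll_spare: Bystander: roll of tan tape lying flat, 104 mm across, 49 mm high; origin under its middle.
- date_stamp: Bystander: black and grey self-inking stamp, 39 x 58 x 74 mm, upright; origin under its middle.
- tally_counter: Bystander: light grey hand tally counter, 50 x 65 x 25 mm; origin under its middle.

How it is judged:
By the outcome, as a careful person would: the job done as asked, in the order asked, and still so for the second after the job is handed in, with the robot touching nothing.
It also fails if it takes over 72 s, if anything falls off the work surface, if the arm or the gripper's body presses on something with over 40 N, if the wrist force passes 120 N, or if a joint passes its speed limit or range.

ROBOT

A 7-joint arm with a two-finger parallel gripper is mounted at the origin on a cart in front of the work surface, level with it; the furniture and walls round the work are solid. World frame = base frame: x ahead of the robot, y to its left, z up, the work surface at z = 0. Lengths are in m, angles in rad, forces in N, time in s.
With the tool pointing down it reaches from about 0.425 to 0.925 m from the base axis. Payload 6.8 kg.
Tool frame: the origin (TCP) lies at the very end of the fingers, on their centre line; the grasp point (between the pads) lies 19 mm behind it (tcp_to_grasp is the distance from the TCP to the grasp point, in m); z points along the fingers, y is the direction in which the jaws open and shut (so a half turn about z gives the same grasp; the last joint's range is limited). The gripper opens to 88 mm and grips with 3 to 60 N. Pads are 20 mm wide; open, the fingers measure 115 mm over their backs; the gripper's body (75 mm by 178 mm) begins 61 mm behind the grasp point.
Start: joints at [-1.251, 0.477, 0.022, 1.555, -0.011, 1.109, -0.083], TCP at [0.28, 0.614, 0.223] pointing down, gripper open.
Joint ranges: [-2.96, 2.96], [-0.34, 2.1], [-1.41, 1.46], [0.24, 2.44], [-1.37, 4.51], [0.17, 1.92], [-2.96, 2.96]. Speed limits (rad/s): [2.39, 2.39, 3.14, 3.14, 3.14, 3.14, 3.14].

INTERFACE

Orientations are given as a 3x3 rotation matrix whose columns are the frame's x, y, z axes.
In Python, from plant import read_state, get_image, get_calibration, close_job, masks_of, landmark_of, tcp_to_grasp gives the robot as it stands.
- The arm moves only by the tool play_rows, never from a script. Its argument "motion" is a list of rows, each an object of numbers: "x", "y", "z": the shift along the tool's x, y, z in m; "ax", "ay", "az": the turn, a rotation vector about the tool's x, y, z in degrees; "gripper": the finger opening in m, from 0 to 0.0878. A call has 1 to 5 rows; each row is the pose to reach, as a shift and turn from the pose commanded when the call began, along the tool's axes at that moment; what a row does not reach only later rows make up. A row lasts 1/12 s, in which the tool goes at most 41.7 mm and 7.16 degrees, less where a joint would pass 70% of its speed; a pose out of reach is approached as far as the arm can. A call with a gripper value outside its range is refused whole. The fingers move at their own pace and stop on an object; "squeeze" is the grip in N (left out, the last holds). Time passes only in rows, so rows that repeat a pose let the fingers close. It gives the time, the measured TCP pose, the force and the opening at its end, in the units of the state.
- read_state(): the state, without advancing time (a new reading comes with each control period).
- get_image(name): name is "scene" or "top" or "wrist"; returns (picture, depth): 384x512x3 uint8, red, green, blue; 384x512 float32, m along the optical axis (not along the pixel's ray), 0 where there is no reading.
- get_calibration(name): a dict with "fov_y" (degrees; the focal length in pixels is half the picture's height over the tangent of half this angle, whatever the lens; pixels are square), "cx", "cy" (the principal point, pixels), "D" ([k1, k2, p1, p2, k3] as OpenCV has them; the pictures are not rectified), "origin" and "attitude" of the camera in the world. Camera axes: x right, y up, looking along -z (the intrinsics and any distortion apply to the point x, -y, -z); pixel columns grow to the right and rows downward; lengths in m; the calibration is good to about 2 mm. A picture is of the moment at which its call begins: read the wrist's pose just before it. get_calibration takes no time and is no camera call; for the wrist camera it gives the pose at the moment of the call.
- close_job(): hands the job in, once; it reports no verdict.
Trained networks look in the newest picture that a camera, given by its name, has taken for a name from the list of things; names that differ only in an ending like _2 or _b are one class to them, and where a whole thing is asked for, a point or a joint stands for the part that bears it (a point fixed in the world has none). Each returns a list of dicts, best first, with "conf" (0 to 1); they miss things now and then, are a little off and sometimes report something else, mostly with a low value. They report only what shows in the picture. A call takes as long as a camera call.
- masks_of(camera, query): "mask" (384x512 bool, what is visible of it).
- landmark_of(camera, query): "centre" ([x, y, z] in m, in world coordinates, good to about 4 mm: a listed point, or the origin of a listed thing).
The state is a dict: "t": time; "joint_positions": joint angles; "joint_vel": joint speeds; "tau": joint torques, N m; "position": TCP position; "orientation": TCP orientation; "force": force on the tool from outside, world axes, zero at the start; "wrist_torque": the same for the moment, N m; "finger_gap": finger opening in m.
Only numpy, scipy, OpenCV 4.12 (cv2) and the standard library are available. Lean on these libraries where they do the work, as an engineer would, in place of code of your own. Each camera call takes 0.05 s, during which the arm holds its last target.

## Working session

There is one attempt and no reset: what is moved stays moved. The work goes in short steps, Python scripts to look and compute and a tool call to move; the robot and the scene stay as the last step left them, time stands still between calls to the robot, and variables do not carry over. Pictures are saved under pics/ and viewed, and the job is handed in when it is done.

Besides the shell and the picture viewer there is one more tool, called by a JSON object that holds its "op" and its "data", one argument or row to a line. play_rows: Moves the arm, as the interface text tells. Its arguments: {"type":"object","properties":{"motion":{"type":"array","items":{"type":"object","properties":{"x":{"type":"number"},"y":{"type":"number"},"z":{"type":"number"},"ax":{"type":"number"},"ay":{"type":"number"},"az":{"type":"number"},"gripper":{"type":"number"}}}},"squeeze":{"type":"number"}},"required":["motion"]}

```bash
ls; mkdir -p pics
cat > h.py <<'E'
import numpy as np, cv2
from plant import *
def shot(n,f):
    im,d=get_image(n); cv2.imwrite('pics/'+f,cv2.cvtColor(im,cv2.COLOR_RGB2BGR)); return im,d
def K(c,h=384):
    f=h/2/np.tan(np.radians(c['fov_y'])/2); return np.array([[f,0,c['cx']],[0,f,c['cy']],[0,0,1]])
def unproj(c,px,depth):
    u=cv2.undistortPoints(np.array(px,float).reshape(-1,1,2),K(c),np.array(c['D'],float))[:,0]
    depth=np.asarray(depth).reshape(-1)
    p=np.c_[u[:,0]*depth,-u[:,1]*depth,-depth]
    return p@np.array(c['attitude']).T+np.array(c['origin'])
def proj(c,P):
    p=(np.atleast_2d(P)-np.array(c['origin']))@np.array(c['attitude'])
    p=p*[1,-1,-1]
    return cv2.projectPoints(p,np.zeros(3),np.zeros(3),K(c),np.array(c['D'],float))[0][:,0]
E
python3 - <<'E'
from h import *
print(read_state()); print(tcp_to_grasp)
for n in ['scene','top']:
    shot(n,n+'0.png'); c=get_calibration(n); print(n,c)
    for q in ['gauge','gauge_tip','press','bar','anvil_front','bone_folder','clamp_orange','tape_roll_spare','date_stamp','tally_counter']:
        r=landmark_of(n,q); print(q,[(np.round(x['centre'],3),round(x['conf'],2)) for x in r[:2]])
E
```

```text
pics
{'t': 0.0, 'joint_positions': array([-1.25107265,  0.47781534,  0.02236784,  1.55642156, -0.01152791,
        1.10927186, -0.08309825]), 'joint_vel': array([-8.31185776e-04, -3.25080393e-05, -9.93473943e-04,  5.11073288e-04,
       -1.75327281e-03,  1.87677474e-04, -1.07104168e-03]), 'tau': array([ 1.04449659e-04, -5.82862580e+01,  1.53498676e+00, -2.72608888e+01,
       -5.42219589e-02,  1.69003790e-02,  1.66657296e-04]), 'position': array([0.27983068, 0.61362194, 0.22168466]), 'orientation': array([[-9.09865168e-01,  4.14903579e-01, -6.30073606e-04],
       [ 4.14904040e-01,  9.09863637e-01, -1.67303010e-03],
       [-1.20865114e-04, -1.78365190e-03, -9.99998402e-01]]), 'force': array([ 0.44439193, -0.25758019, -0.08236999]), 'wrist_torque': array([ 0.01563701, -0.04417441,  0.01075246]), 'finger_gap': 0.08761602869979317}
0.0187
scene {'fov_y': 42.25918673582173, 'cx': 250.4167661366968, 'cy': 189.02148536950364, 'D': array([-0.1304365,  0.       ,  0.       ,  0.       ,  0.       ]), 'origin': array([-0.56174555,  0.2151348 ,  1.31679491]), 'attitude': array([[-0.23294115, 
[... 951 characters left out ...]
],
       [-0.99968146,  0.017187  ,  0.01848223],
       [ 0.02150399,  0.19667479,  0.98023293]])}
gauge [(array([0.503, 0.231, 0.004]), 0.81)]
gauge_tip [(array([0.65 , 0.217, 0.001]), 0.92)]
press [(array([ 0.664, -0.111, -0.   ]), 0.72), (array([ 0.355,  0.07 , -0.003]), 0.47)]
bar [(array([ 0.663, -0.11 ,  0.037]), 0.88)]
anvil_front [(array([ 0.514, -0.128,  0.024]), 0.75)]
bone_folder [(array([ 0.352,  0.07 , -0.003]), 0.85)]
clamp_orange [(array([ 0.245,  0.275, -0.   ]), 0.84)]
tape_roll_spare [(array([ 0.605, -0.35 ,  0.001]), 0.97)]
date_stamp [(array([ 0.501, -0.357,  0.004]), 0.67), (array([ 0.512, -0.128,  0.026]), 0.19)]
tally_counter [(array([ 0.758, -0.264, -0.001]), 0.61)]
```

View pics/scene0.png

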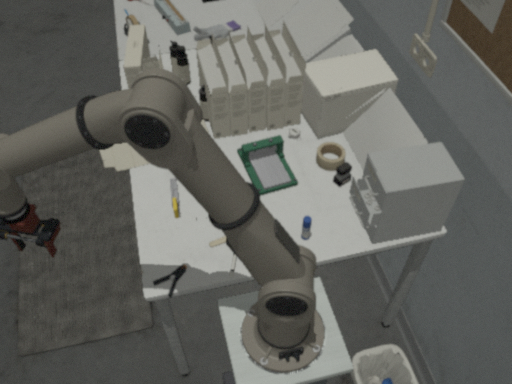

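View pics/top0.png

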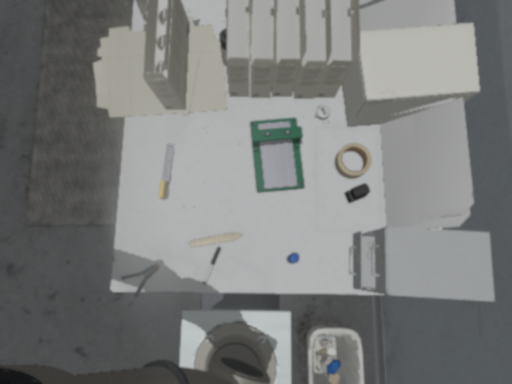

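```bash
cat >> h.py <<'E'
def totool(target, yawx=None, s=None):
    s=s or read_state(); R=np.array(s['orientation']); d=R.T@(np.array(target)-s['position'])
    print('shift tool mm',np.round(d*1000,1))
    print('yaw of tool x deg',np.degrees(np.arctan2(R[1,0],R[0,0])))
    if yawx is not None:
        a=np.radians(yawx); Rt=np.c_[[np.cos(a),np.sin(a),0],[np.sin(a),-np.cos(a),0],[0,0,-1]]
        print('rotvec deg',np.round(np.degrees(cv2.Rodrigues(R.T@Rt)[0].ravel()),2))
E
python3 - <<'E'
from h import *
c=get_calibration('top'); im,d=get_image('top')
for q in ['gauge','press']:
    m=masks_of('top',q); print(q,[(x['conf'],x['mask'].sum()) for x in m[:2]])
    mk=m[0]['mask']; v,u=np.nonzero(mk&(d>0)); P=unproj(c,np.c_[u,v],d[v,u])
    print(P.min(0),P.max(0))
    P2=P[:,:2]; mu=P2.mean(0); w=np.linalg.eigh(np.cov((P2-mu).T))[1][:,1]; print('mean',mu,'yaw',np.degrees(np.arctan2(w[1],w[0])))
    print(cv2.minAreaRect((P2*1000).astype(np.float32)))
    if q=='gauge':
        h=P[P[:,2]>.03]; print('grip',h.mean(0),len(h))
        # residual world z off mask
totool([0.495,0.231,0.22],174.6)
E
```

```text
gauge [(0.98, np.int64(425))]
[ 0.47369079  0.21087906 -0.00242327] [0.65309255 0.23873731 0.05423424]
mean [0.56263702 0.22511764] yaw 177.88011839379047
((563.5394897460938, 227.03135681152344), (26.80175018310547, 179.90447998046875), 86.98282623291016)
grip [0.49957561 0.22810382 0.04645701] 101
press [(0.74, np.int64(1787))]
[ 0.5024129  -0.20497451 -0.00167395] [ 0.74488376 -0.03199637  0.10032229]
mean [ 0.62899969 -0.11413367] yaw -174.2396187835985
((624.22802734375, -123.93988800048828), (232.4696807861328, 169.23223876953125), 5.557229995727539)
shift tool mm [-354.6 -259.5    2.6]
yaw of tool x deg 155.4906500459712
rotvec deg [ -0.    -0.   -19.11]
```

{"op": "play_rows", "data": {
  "motion": [
    {"x": -0.03, "y": -0.022},
    {"x": -0.066, "y": -0.048},
    {"x": -0.102, "y": -0.074},
    {"x": -0.138, "y": -0.1},
    {"x": -0.17, "y": -0.124}
  ]
}}

```text
$.motion[0]: bad value
```

{"op": "play_rows", "data": {
  "motion": [
    {"x": -0.034, "y": -0.025, "az": -4},
    {"x": -0.068, "y": -0.05, "az": -8},
    {"x": -0.102, "y": -0.075, "az": -12},
    {"x": -0.13, "y": -0.096, "az": -16},
    {"x": -0.16, "y": -0.117, "az": -20}
  ]
}}

```text
$.motion[0]: bad value
```

Run:
```python
from h import *
s=read_state(); print(s['t'],s['position'])
totool([0.46,0.235,0.25],176)
shot('wrist','w1.png')
for q in ['gauge','gauge_tip']: print(q,[(np.round(x['centre'],4),round(x['conf'],2)) for x in landmark_of('wrist',q)[:2]])
```

```text
1.25 [0.28000894 0.61418602 0.2226527 ]
shift tool mm [-321.1 -270.4  -27.4]
yaw of tool x deg 155.4906500459712
rotvec deg [ -0.    -0.   -20.51]
gauge []
gauge_tip []
```

View pics/w1.png

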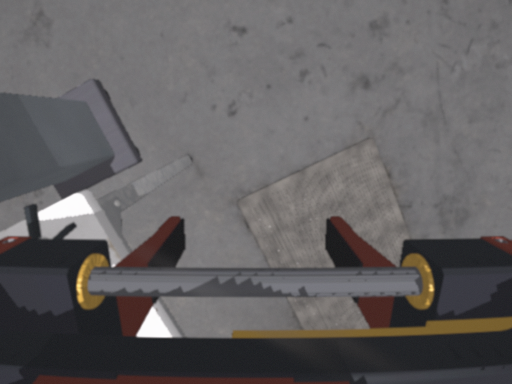

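The wrist picture shows the fingers and the floor; the moves were refused, so I'll try full rows.

{"op": "play_rows", "data": {
  "motion": [
    {"x": -0.03, "y": -0.022, "z": 0, "ax": 0, "ay": 0, "az": 0, "gripper": 0.087},
    {"x": -0.066, "y": -0.048, "z": 0, "ax": 0, "ay": 0, "az": 0, "gripper": 0.087},
    {"x": -0.102, "y": -0.074, "z": 0, "ax": 0, "ay": 0, "az": 0, "gripper": 0.087},
    {"x": -0.138, "y": -0.1, "z": 0, "ax": 0, "ay": 0, "az": 0, "gripper": 0.087},
    {"x": -0.17, "y": -0.124, "z": 0, "ax": 0, "ay": 0, "az": 0, "gripper": 0.087}
  ]
}}

```text
t: 1.82
position: [0.3809, 0.4348, 0.2228]
orientation: [[-0.91, 0.415, 0.0], [0.415, 0.91, 0.0], [-0.0, 0.0, -1.0]]
force: [2.0, 0.2, 0.3]
finger_gap: 0.0869
```

{"op": "play_rows", "data": {
  "motion": [
    {"x": -0.03, "y": -0.029, "z": -0.006, "ax": 0, "ay": 0, "az": -4, "gripper": 0.087},
    {"x": -0.06, "y": -0.058, "z": -0.012, "ax": 0, "ay": 0, "az": -8, "gripper": 0.087},
    {"x": -0.09, "y": -0.088, "z": -0.018, "ax": 0, "ay": 0, "az": -12, "gripper": 0.087},
    {"x": -0.12, "y": -0.117, "z": -0.024, "ax": 0, "ay": 0, "az": -16, "gripper": 0.087},
    {"x": -0.151, "y": -0.146, "z": -0.028, "ax": 0, "ay": 0, "az": -20.5, "gripper": 0.087}
  ]
}}

```text
t: 2.23
position: [0.4561, 0.2426, 0.2512]
orientation: [[-0.998, 0.066, 0.001], [0.066, 0.998, 0.001], [-0.001, 0.001, -1.0]]
force: [1.1, 0.5, 1.1]
finger_gap: 0.0869
```

Run:
```python
from h import *
s=read_state(); print(s['t'],s['position'])
shot('wrist','w2.png'); print(get_calibration('wrist'))
for q in ['gauge','gauge_tip']: print(q,[(np.round(x['centre'],4),round(x['conf'],2)) for x in landmark_of('wrist',q)[:2]])
```

```text
2.2333 [0.4560507  0.24261537 0.25116773]
{'fov_y': 69.06312689070475, 'cx': 254.85367621988334, 'cy': 192.64565147828833, 'D': array([-0.05575088,  0.        ,  0.        ,  0.        ,  0.        ]), 'origin': array([0.39252065, 0.23901975, 0.41393713]), 'attitude': array([[ 0.0689927 , -0.96564699, -0.25053125],
       [ 0.99761008,  0.0658345 ,  0.02097514],
       [-0.00376098, -0.25137963,  0.96788126]])}
gauge [(array([ 0.4979,  0.2317, -0.0028]), 0.78)]
gauge_tip []
```

View pics/w2.png

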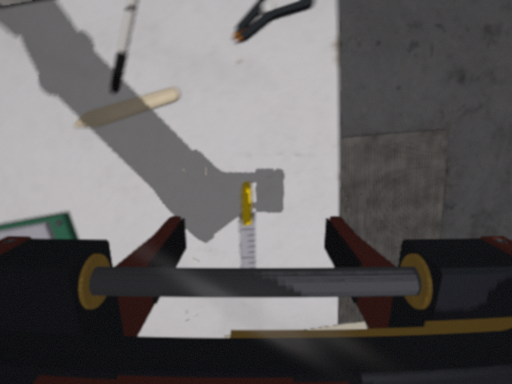

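The gauge is in view at columns 240–256: yellow grip at rows 182–225, blade below to row 268. I'll measure it from depth.

Run:
```python
from h import *
c=get_calibration('wrist'); im,d=get_image('wrist'); s=read_state()
m=masks_of('wrist','gauge')[0]['mask']
hsv=cv2.cvtColor(im,cv2.COLOR_RGB2HSV)
v,u=np.nonzero(m&(d>0)); P=unproj(c,np.c_[u,v],d[v,u]); y=(hsv[v,u,1]>110)
print('z grip top',np.percentile(P[y][:,2],[50,90]), 'table z')
t=P[P[:,2]>.042]; print('top pts',len(t),t.mean(0),t.min(0),t.max(0)); print(cv2.minAreaRect((t[:,:2]*1000).astype(np.float32)))
b=P[(P[:,2]<.025)&(P[:,2]>.003)&(P[:,0]>.52)]; print('blade',len(b),b.mean(0),b.min(0),b.max(0))
for k in (t,b):
    print(np.degrees(np.arctan(np.polyfit(k[:,0],k[:,1],1)[0])))
# blade width centre per x slice
for x0 in np.arange(.47,.63,.01):
    k=P[(abs(P[:,0]-x0)<.005)]
    if len(k): print(round(x0,3),np.round([k[:,1].min(),k[:,1].max(),(k[:,1].min()+k[:,1].max())/2,np.median(k[:,2])],4))
totool([0.5,0.23,0.03],176)
```

```text
z grip top [0.04952576 0.05088392] table z
top pts 390 [0.49823796 0.23011977 0.04925736] [0.47316535 0.22147493 0.04259347] [0.52552798 0.23784902 0.05226635]
((499.17608642578125, 229.7046661376953), (13.95009708404541, 51.99824905395508), 85.58325958251953)
blade 755 [0.57256197 0.22546896 0.01238469] [0.52102027 0.21141325 0.00307901] [0.61800064 0.23929779 0.01907266]
-3.020713509383151
-3.3716076792193785
0.47 [0.2255 0.2372 0.2313 0.0299]
0.48 [0.2242 0.2381 0.2311 0.0492]
0.49 [0.2233 0.2377 0.2305 0.0494]
0.5 [0.2229 0.2369 0.2299 0.0498]
0.51 [0.2214 0.2362 0.2288 0.0499]
0.52 [0.2167 0.2393 0.228  0.0493]
0.53 [0.2158 0.2391 0.2274 0.0161]
0.54 [0.2162 0.2382 0.2272 0.0159]
0.55 [0.2154 0.2389 0.2272 0.0147]
0.56 [0.2146 0.2384 0.2265 0.0136]
0.57 [0.2136 0.2377 0.2256 0.0128]
0.58 [0.2106 0.2369 0.2238 0.0116]
0.59 [0.2105 0.2361 0.2233 0.0108]
0.6 [0.2112 0.2355 0.2233 0.0098]
0.61 [0.2114 0.2363 0.2239 0.0089]
0.62 [0.2129 0.234  0.2234 0.0082]
shift tool mm [-45.5 -11.9 220.4]
yaw of tool x deg 175.9337866699529
rotvec deg [ 0.04  0.   -0.07]
```

Run:
```python
from h import *
s=read_state(); print(s['t'],s['position'])
totool([0.5115,0.229,0.020],176.2)
```

```text
2.4833 [0.45542903 0.24488916 0.2504484 ]
shift tool mm [-57.  -12.  230.4]
yaw of tool x deg 175.9337866699529
rotvec deg [ 0.04  0.   -0.27]
```

{"op": "play_rows", "data": {
  "motion": [
    {"x": -0.014, "y": -0.003, "z": 0.03, "ax": 0, "ay": 0, "az": -0.3, "gripper": 0.06},
    {"x": -0.028, "y": -0.006, "z": 0.065, "ax": 0, "ay": 0, "az": -0.3, "gripper": 0.06},
    {"x": -0.043, "y": -0.009, "z": 0.1, "ax": 0, "ay": 0, "az": -0.3, "gripper": 0.06},
    {"x": -0.057, "y": -0.012, "z": 0.135, "ax": 0, "ay": 0, "az": -0.3, "gripper": 0.06},
    {"x": -0.057, "y": -0.012, "z": 0.165, "ax": 0, "ay": 0, "az": -0.3, "gripper": 0.06}
  ]
}}

```text
t: 2.9
position: [0.5128, 0.2294, 0.083]
orientation: [[-0.998, 0.064, 0.001], [0.064, 0.998, -0.0], [-0.001, 0.0, -1.0]]
force: [-0.2, 0.6, 0.1]
finger_gap: 0.0605
```

{"op": "play_rows", "data": {
  "motion": [
    {"x": 0, "y": 0, "z": 0, "ax": 0, "ay": 0, "az": 0, "gripper": 0.06},
    {"x": 0, "y": 0, "z": 0, "ax": 0, "ay": 0, "az": 0, "gripper": 0.06}
  ]
}}

```text
t: 3.07
position: [0.5097, 0.2297, 0.084]
orientation: [[-0.998, 0.063, -0.004], [0.063, 0.998, -0.001], [0.004, -0.002, -1.0]]
force: [-0.4, 0.4, 1.0]
finger_gap: 0.06
```

Run:
```python
from h import *
s=read_state(); print(s['t'],s['position'])
totool([0.5115,0.229,0.020],176.2)
shot('wrist','w3.png')
```

```text
3.0667 [0.50972424 0.22968232 0.08401521]
shift tool mm [-2.1 -0.5 64. ]
yaw of tool x deg 176.41233423260908
rotvec deg [-0.1  -0.22  0.21]
```

View pics/w3.png

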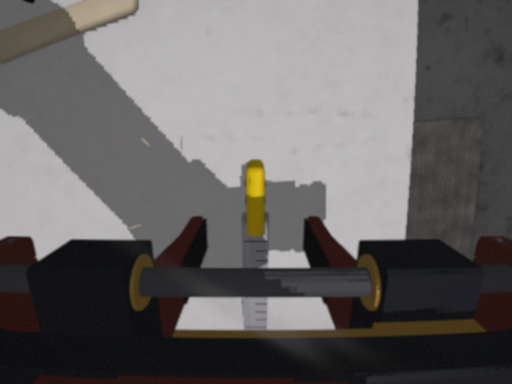

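The grip (column 255, rows 160–235) is centred between the fingers (206, 305) and aligned. Descending.

{"op": "play_rows", "data": {
  "motion": [
    {"x": 0, "y": 0, "z": 0.025, "ax": 0, "ay": 0, "az": 0, "gripper": 0.06},
    {"x": -0.001, "y": 0, "z": 0.045, "ax": 0, "ay": 0, "az": 0, "gripper": 0.06},
    {"x": -0.001, "y": 0, "z": 0.058, "ax": 0, "ay": 0, "az": 0, "gripper": 0.06},
    {"x": -0.001, "y": 0, "z": 0.063, "ax": 0, "ay": 0, "az": 0, "gripper": 0.06},
    {"x": -0.001, "y": 0, "z": 0.063, "ax": 0, "ay": 0, "az": 0, "gripper": 0.06}
  ]
}}

```text
t: 3.53
position: [0.5127, 0.2296, 0.0233]
orientation: [[-0.998, 0.064, 0.001], [0.064, 0.998, 0.001], [-0.001, 0.001, -1.0]]
force: [-0.8, -0.1, -1.5]
finger_gap: 0.0604
```

{"op": "play_rows", "data": {
  "motion": [
    {"x": 0, "y": 0, "z": 0, "ax": 0, "ay": 0, "az": 0, "gripper": 0.03},
    {"x": 0, "y": 0, "z": 0, "ax": 0, "ay": 0, "az": 0, "gripper": 0.03},
    {"x": 0, "y": 0, "z": 0, "ax": 0, "ay": 0, "az": 0, "gripper": 0.03},
    {"x": 0, "y": 0, "z": 0, "ax": 0, "ay": 0, "az": 0, "gripper": 0.03}
  ],
  "squeeze": 30
}}

```text
t: 3.87
position: [0.5131, 0.2288, 0.0233]
orientation: [[-0.998, 0.065, 0.001], [0.065, 0.998, 0.001], [-0.001, 0.001, -1.0]]
force: [1.0, -0.4, 0.3]
finger_gap: 0.0368
```

{"op": "play_rows", "data": {
  "motion": [
    {"x": 0, "y": 0, "z": 0.004, "ax": 0, "ay": 0, "az": 0, "gripper": 0.03},
    {"x": 0, "y": 0, "z": 0.004, "ax": 0, "ay": 0, "az": 0, "gripper": 0.024},
    {"x": 0, "y": 0, "z": 0.004, "ax": 0, "ay": 0, "az": 0, "gripper": 0.02},
    {"x": 0, "y": 0, "z": 0.004, "ax": 0, "ay": 0, "az": 0, "gripper": 0.01},
    {"x": 0, "y": 0, "z": 0.004, "ax": 0, "ay": 0, "az": 0, "gripper": 0.005}
  ],
  "squeeze": 35
}}

```text
t: 4.28
position: [0.5125, 0.2284, 0.0182]
orientation: [[-0.998, 0.065, -0.0], [0.065, 0.998, -0.0], [0.0, -0.0, -1.0]]
force: [-0.3, -1.0, -0.6]
finger_gap: 0.0138
```

{"op": "play_rows", "data": {
  "motion": [
    {"x": 0, "y": 0, "z": 0, "ax": 0, "ay": 0, "az": 0, "gripper": 0.005},
    {"x": 0, "y": 0, "z": 0, "ax": 0, "ay": 0, "az": 0, "gripper": 0.005},
    {"x": 0, "y": 0, "z": 0, "ax": 0, "ay": 0, "az": 0, "gripper": 0.0},
    {"x": 0, "y": 0, "z": 0, "ax": 0, "ay": 0, "az": 0, "gripper": 0.0}
  ]
}}

```text
t: 4.62
position: [0.5125, 0.2283, 0.0182]
orientation: [[-0.998, 0.065, -0.0], [0.065, 0.998, -0.0], [0.0, -0.0, -1.0]]
force: [0.3, 0.6, -0.6]
finger_gap: 0.0139
```

{"op": "play_rows", "data": {
  "motion": [
    {"x": 0, "y": 0, "z": -0.01, "ax": 0, "ay": 0, "az": 0, "gripper": 0},
    {"x": 0, "y": 0, "z": -0.035, "ax": 0, "ay": 0, "az": 0, "gripper": 0},
    {"x": 0, "y": 0, "z": -0.065, "ax": 0, "ay": 0, "az": 0, "gripper": 0},
    {"x": 0, "y": 0, "z": -0.09, "ax": 0, "ay": 0, "az": 0, "gripper": 0},
    {"x": 0, "y": 0, "z": -0.1, "ax": 0, "ay": 0, "az": 0, "gripper": 0}
  ]
}}

```text
t: 5.03
position: [0.5144, 0.2292, 0.1224]
orientation: [[-0.998, 0.065, 0.005], [0.065, 0.998, 0.003], [-0.005, 0.003, -1.0]]
force: [0.6, -0.1, -0.8]
finger_gap: 0.0138
```

Run:
```python
from h import *
s=read_state(); print(s['t'],s['position'],s['force'],s['wrist_torque'])
shot('wrist','w4.png')
im,d=get_image('top'); c=get_calibration('top'); cv2.imwrite('pics/t4.png',cv2.cvtColor(cv2.resize(im[90:240,120:420],None,fx=2.6,fy=2.6,interpolation=3),cv2.COLOR_RGB2BGR))
np.savez('top4.npz',im=im,d=d)
for n in ['top','scene']:
  if n=='scene': get_image('scene')
  for q in ['gauge','gauge_tip','press','bar','anvil_front']: print(n,q,[(np.round(x['centre'],4),round(x['conf'],2)) for x in landmark_of(n,q)[:1]])
print(read_state()['force'])
```

```text
5.0333 [0.51442997 0.22915142 0.12235357] [ 0.57643583 -0.13217865 -0.79378602] [ 0.07678987 -0.03957934  0.0188879 ]
top gauge [(array([0.5021, 0.2323, 0.1072]), 0.53)]
top gauge_tip [(array([0.6589, 0.2178, 0.1015]), 0.76)]
top press [(array([ 0.664 , -0.113 , -0.0011]), 0.81)]
top bar [(array([ 0.6621, -0.1106,  0.0399]), 0.55)]
top anvil_front [(array([ 0.5133, -0.1282,  0.0262]), 0.79)]
scene gauge [(array([0.5043, 0.2249, 0.0961]), 0.51)]
scene gauge_tip []
scene press [(array([ 0.3584,  0.0676, -0.0005]), 0.6)]
scene bar [(array([ 0.6643, -0.1072,  0.0393]), 0.83)]
scene anvil_front [(array([ 0.5193, -0.1237,  0.031 ]), 0.92)]
[ 0.12730644 -0.30304493 -1.34836495]
```

View pics/w4.png

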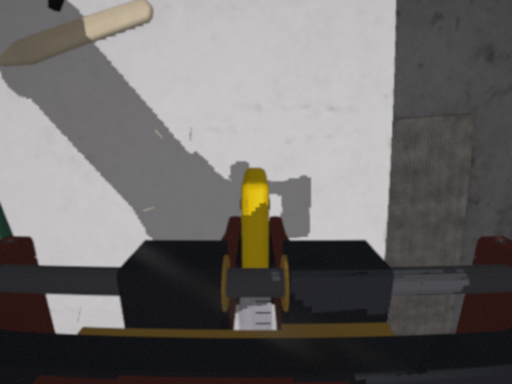

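View pics/t4.png

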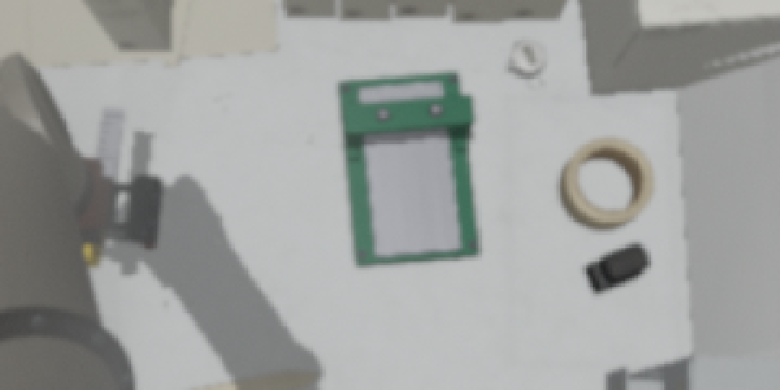

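Run:
```python
from h import *
c=get_calibration('top'); z=np.load('top4.npz'); im,d=z['im'],z['d']
hsv=cv2.cvtColor(im,cv2.COLOR_RGB2HSV)
g=((hsv[...,0]>60)&(hsv[...,0]<95)&(hsv[...,1]>90)).astype(np.uint8)
n,l,st,ce=cv2.connectedComponentsWithStats(g); i=1+np.argmax(st[1:,4]); g=(l==i)
v,u=np.nonzero(g); print(st[i])
P=unproj(c,np.c_[u,v],d[v,u]); 
for lo,hi in [(.01,.026),(.085,.1)]:
    k=P[(P[:,2]>lo)&(P[:,2]<hi)]; print(lo,len(k),k.mean(0)); r=cv2.minAreaRect((k[:,:2]*1000).astype(np.float32)); print(r)
    print(cv2.boxPoints(r).round(1).tolist())
# plate
fill=cv2.morphologyEx(g.astype(np.uint8),cv2.MORPH_CLOSE,np.ones((41,41)))>0
m=fill&~g&(d>0); v,u=np.nonzero(m); P=unproj(c,np.c_[u,v],d[v,u]); k=P[(abs(P[:,2]-.03)<.006)]
print('plate',len(k),np.percentile(k[:,2],[10,50,90])); r=cv2.minAreaRect((k[:,:2]*1000).astype(np.float32)); print(r); print(cv2.boxPoints(r).round(1).tolist())
# table bias near press
t=d[150:170,220:245]; vv,uu=np.mgrid[150:170,220:245]; T=unproj(c,np.c_[uu.ravel(),vv.ravel()],t.ravel()); print('table',np.median(T,0))
# left/right edges of plate by row (plate colour), yaw
L=[];Rr=[]
# gauge droop
m=masks_of('scene','gauge')
```

```text
[255 120  47  64 518]
0.01 162 [ 0.60928657 -0.18089833  0.02007195]
((633.3934936523438, -178.70709228515625), (207.1777801513672, 13.900731086730957), 7.00111198425293)
[[529.7000122070312, -184.39999389648438], [531.4000244140625, -198.1999969482422], [737.0999755859375, -173.0], [735.4000244140625, -159.1999969482422]]
0.085 320 [ 0.6622767  -0.12353481  0.09210707]
((664.5690307617188, -113.94224548339844), (33.70774841308594, 134.78707885742188), 4.442926406860352)
[[642.5, -48.099998474121094], [653.0, -182.39999389648438], [686.5999755859375, -179.8000030517578], [676.2000122070312, -45.400001525878906]]
plate 20 [0.02521368 0.03117525 0.03416568]
((654.6015625, -172.38731384277344), (127.28409576416016, 32.1750373840332), 23.464153289794922)
[[589.7999877929688, -183.0], [602.5999755859375, -212.5], [719.4000244140625, -161.8000030517578], [706.5999755859375, -132.3000030517578]]
table [0.60635537 0.02292645 0.00129319]
```

{"op": "play_rows", "data": {
  "motion": [
    {"x": -0.01, "y": -0.02, "z": -0.02, "ax": 0, "ay": 0, "az": 0, "gripper": 0},
    {"x": -0.02, "y": -0.05, "z": -0.04, "ax": 0, "ay": 0, "az": -2, "gripper": 0},
    {"x": -0.03, "y": -0.08, "z": -0.06, "ax": 0, "ay": 0, "az": -4, "gripper": 0},
    {"x": -0.042, "y": -0.112, "z": -0.08, "ax": 0, "ay": 0, "az": -6, "gripper": 0},
    {"x": -0.055, "y": -0.144, "z": -0.1, "ax": 0, "ay": 0, "az": -8, "gripper": 0}
  ]
}}

```text
t: 6.15
position: [0.558, 0.0798, 0.2193]
orientation: [[-0.997, -0.077, -0.0], [-0.077, 0.997, 0.0], [0.0, 0.0, -1.0]]
force: [0.5, 0.6, -1.4]
finger_gap: 0.0139
```

Run:
```python
from h import *
totool([0.62,-0.12,0.28],186)
```

```text
shift tool mm [ -46.4 -204.   -60.7]
yaw of tool x deg -175.57306417868745
rotvec deg [ 0.01 -0.01 -1.57]
```

{"op": "play_rows", "data": {
  "motion": [
    {"x": -0.007, "y": -0.03, "z": -0.012, "ax": 0, "ay": 0, "az": -0.5, "gripper": 0},
    {"x": -0.015, "y": -0.065, "z": -0.024, "ax": 0, "ay": 0, "az": -1, "gripper": 0},
    {"x": -0.023, "y": -0.1, "z": -0.036, "ax": 0, "ay": 0, "az": -1.6, "gripper": 0},
    {"x": -0.031, "y": -0.135, "z": -0.048, "ax": 0, "ay": 0, "az": -1.6, "gripper": 0},
    {"x": -0.039, "y": -0.17, "z": -0.06, "ax": 0, "ay": 0, "az": -1.6, "gripper": 0}
  ]
}}

```text
t: 6.57
position: [0.6099, -0.0872, 0.279]
orientation: [[-0.995, -0.103, 0.0], [-0.103, 0.995, 0.0], [-0.0, 0.0, -1.0]]
force: [1.3, 0.5, -0.9]
finger_gap: 0.0136
```

{"op": "play_rows", "data": {
  "motion": [
    {"x": -0.004, "y": -0.018, "z": 0, "ax": 0, "ay": 0, "az": 0, "gripper": 0},
    {"x": -0.007, "y": -0.034, "z": 0, "ax": 0, "ay": 0, "az": 0, "gripper": 0},
    {"x": -0.007, "y": -0.034, "z": 0, "ax": 0, "ay": 0, "az": 0, "gripper": 0},
    {"x": -0.007, "y": -0.034, "z": 0, "ax": 0, "ay": 0, "az": 0, "gripper": 0}
  ]
}}

```text
t: 6.9
position: [0.6199, -0.1191, 0.2779]
orientation: [[-0.995, -0.101, -0.001], [-0.101, 0.995, 0.0], [0.001, 0.0, -1.0]]
force: [0.6, 0.4, -1.1]
finger_gap: 0.0137
```

Run:
```python
from h import *
s=read_state(); print(s['t'],s['position'],s['force'])
c=get_calibration('wrist'); im,d=shot('wrist','w5.png'); np.savez('w5.npz',im=im,d=d,**{k:np.array(c[k]) for k in c})
for q in ['press','bar','anvil_front']: print(q,[(np.round(x['centre'],4),round(x['conf'],2)) for x in landmark_of('wrist',q)[:1]])
```

```text
6.9 [ 0.61989931 -0.11911084  0.27792204] [ 0.59121529  0.43824302 -1.05546392]
press [(array([ 0.6644, -0.108 , -0.0019]), 0.87)]
bar []
anvil_front [(array([ 0.5197, -0.1238,  0.03  ]), 0.72)]
```

View pics/w5.png

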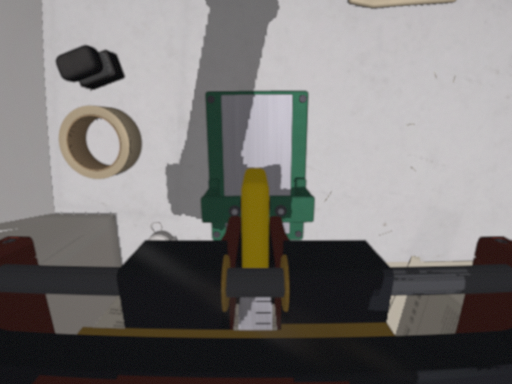

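Run:
```python
from h import *
z=np.load('w5.npz'); c={k:z[k] for k in ['fov_y','cx','cy','D','origin','attitude']}; im,d=z['im'],z['d']
hsv=cv2.cvtColor(im,cv2.COLOR_RGB2HSV)
g=((hsv[...,0]>60)&(hsv[...,0]<95)&(hsv[...,1]>90))
g[250:]=0
def plane(px,h):
    a=unproj(c,px,np.ones(len(px))); o=c['origin']; r=a-o; t=(h-o[2])/r[:,2]; return o+r*t[:,None]
rows=np.arange(100,185); 
Lo=[];Ro=[];Li=[];Ri=[]
for r in rows:
    cs=np.nonzero(g[r,190:325])[0]+190
    Lo.append((cs.min()-.5,r)); Ro.append((cs.max()+.5,r))
    w=np.arange(215,300); 
    ins=np.nonzero(~g[r,215:300])[0]+215
    Li.append((ins.min()-.5,r)); Ri.append((ins.max()+.5,r))
def yaw(P):
    b=np.polyfit(P[:,0],P[:,1],1); return np.degrees(np.arctan(b[0])),b
from numpy import polyval
res={}
for n,E,h in [('Lo',Lo,.02),('Ro',Ro,.02),('Li',Li,.03),('Ri',Ri,.03)]:
    P=plane(E,h); a,b=yaw(P); res[n]=b; print(n,round(a,2),'y@.6',polyval(b,.6).round(4),'resid',np.std(P[:,1]-polyval(b,P[:,0])).round(4))
for a,b in ('Lo','Ro'),('Li','Ri'): print((polyval(res[a],.6)+polyval(res[b],.6))/2, abs(polyval(res[a],.6)-polyval(res[b],.6)))
# front edge
F=[]
for u in range(212,304):
    rs=np.nonzero(g[80:130,u])[0]
    if len(rs): F.append((u,rs.min()+80-.5))
F=np.array(F); P=plane(F,.02); b=np.polyfit(P[:,1],P[:,0],1); print('front',np.degrees(np.arctan(-b[0])),'x at y=-.126',polyval(b,-.126))
# plate depth & crosshead
for (r0,r1,c0,c1,n) in [(105,165,228,240,'plateL'),(105,165,268,288,'plateR'),(110,170,209,216,'foot'),(120,180,330,370,'table')]:
    vv,uu=np.mgrid[r0:r1,c0:c1]; dd=d[r0:r1,c0:c1]; k=dd>0
    T=unproj(c,np.c_[uu[k],vv[k]],dd[k]); print(n,np.median(T[:,2]).round(4),T[:,2].std().round(4))
v,u=np.nonzero(g&(d>0)); P=unproj(c,np.c_[u,v],d[v,u]); k=P[(P[:,2]>.085)&(P[:,2]<.1)]; print('cross',len(k),k.min(0),k.max(0)); print(cv2.minAreaRect((k[:,:2]*1000).astype(np.float32)))
# gauge blade in view below, cols 240-272 rows 170-235 grip
m=(hsv[...,0]>18)&(hsv[...,0]<35)&(hsv[...,1]>150); m[:,:235]=0;m[:,275:]=0;m[270:]=0
v,u=np.nonzero(m&(d>0)); P=unproj(c,np.c_[u,v],d[v,u]); R=np.array(read_state()['orientation']); tc=read_state()['position']
Q=(P-tc)@R; print('grip in tool', Q.min(0).round(4),Q.max(0).round(4))
top=Q[(Q[:,2]<-.028)]; print(len(top),np.polyfit(top[:,0],top[:,2],1),np.polyfit(top[:,0],top[:,1],1), top.min(0),top.max(0))
```

```text
Lo 5.35 y@.6 -0.1906 resid 0.0018
Ro 6.56 y@.6 -0.0454 resid 0.0013
Li 6.36 y@.6 -0.1704 resid 0.0004
Ri 5.96 y@.6 -0.0659 resid 0.001
-0.11803969641385134 0.14519919436502865
-0.1181524087517388 0.10446568817195773
front 5.848945208931193 x at y=-.126 0.5104240176449888
plateL 0.0307 0.0008
plateR 0.0306 0.0008
foot 0.0203 0.0009
table 0.0013 0.0008
cross 1632 [ 0.63902336 -0.18422804  0.08501077] [ 0.6873092  -0.03773656  0.0958078 ]
((663.602294921875, -111.02403259277344), (35.425270080566406, 145.05018615722656), 6.220496654510498)
grip in tool [-0.0297 -0.011  -0.042 ] [0.0399 0.0158 0.1864]
2356 [ 0.01196602 -0.03145267] [-0.00057773 -0.00201974] [-0.00749576 -0.00916991 -0.04204086] [ 0.03936979  0.00530786 -0.02801968]
```

Run:
```python
from h import *
totool([0.484,-0.1303,0.065],186)
print(read_state()['orientation'])
```

```text
shift tool mm [136.7   0.5 213.1]
yaw of tool x deg -173.9714495863056
rotvec deg [ 0.05 -0.02  0.03]
[[-9.94469624e-01 -1.05023647e-01 -4.48571583e-04]
 [-1.05024013e-01  9.94469289e-01  8.89048503e-04]
 [ 3.52719547e-04  9.31242517e-04 -9.99999504e-01]]
```

{"op": "play_rows", "data": {
  "motion": [
    {"x": 0.025, "y": 0, "z": 0, "ax": 0, "ay": 0, "az": 0, "gripper": 0},
    {"x": 0.06, "y": 0, "z": 0, "ax": 0, "ay": 0, "az": 0, "gripper": 0},
    {"x": 0.095, "y": 0, "z": 0.0, "ax": 0, "ay": 0, "az": 0, "gripper": 0},
    {"x": 0.125, "y": 0, "z": 0.01, "ax": 0, "ay": 0, "az": 0, "gripper": 0},
    {"x": 0.137, "y": 0.0, "z": 0.03, "ax": 0, "ay": 0, "az": 0, "gripper": 0}
  ]
}}

```text
t: 7.52
position: [0.4816, -0.1328, 0.25]
orientation: [[-0.995, -0.102, 0.003], [-0.102, 0.995, 0.0], [-0.003, 0.0, -1.0]]
force: [-0.1, -0.1, -0.9]
finger_gap: 0.0138
```

{"op": "play_rows", "data": {
  "motion": [
    {"x": 0, "y": 0, "z": 0.035, "ax": 0, "ay": 0, "az": 0, "gripper": 0},
    {"x": 0, "y": 0, "z": 0.07, "ax": 0, "ay": 0, "az": 0, "gripper": 0},
    {"x": 0, "y": 0, "z": 0.105, "ax": 0, "ay": 0, "az": 0, "gripper": 0},
    {"x": 0, "y": 0, "z": 0.135, "ax": 0, "ay": 0, "az": 0, "gripper": 0},
    {"x": 0, "y": 0, "z": 0.16, "ax": 0, "ay": 0, "az": 0, "gripper": 0}
  ]
}}

```text
t: 7.93
position: [0.4831, -0.1312, 0.0865]
orientation: [[-0.995, -0.105, -0.001], [-0.105, 0.995, 0.001], [0.001, 0.001, -1.0]]
force: [0.9, 0.4, -0.5]
finger_gap: 0.0137
```

{"op": "play_rows", "data": {
  "motion": [
    {"x": 0, "y": 0, "z": 0.01, "ax": 0, "ay": 0, "az": 0, "gripper": 0},
    {"x": 0, "y": 0, "z": 0.018, "ax": 0, "ay": 0, "az": 0, "gripper": 0},
    {"x": 0, "y": 0, "z": 0.018, "ax": 0, "ay": 0, "az": 0, "gripper": 0},
    {"x": 0, "y": 0, "z": 0.018, "ax": 0, "ay": 0, "az": 0, "gripper": 0}
  ]
}}

```text
t: 8.27
position: [0.4847, -0.1325, 0.0712]
orientation: [[-0.995, -0.103, 0.001], [-0.103, 0.995, -0.0], [-0.001, -0.0, -1.0]]
force: [-0.8, 0.2, -0.5]
finger_gap: 0.0139
```

Run:
```python
from h import *
totool([0.484,-0.1303,0.050],186)
F=[];T=[]
for i in range(4):
    get_image('wrist'); s=read_state(); F.append(s['force']); T.append(s['wrist_torque']); print(s['t'],s['position'].round(4))
print(np.mean(F,0).round(2),np.std(F,0).round(2),np.mean(T,0).round(3))
im,d=shot('scene','s6.png'); 
cv2.imwrite('pics/s6c.png',cv2.cvtColor(cv2.resize(im[90:230,190:350],None,fx=4,fy=4,interpolation=3),cv2.COLOR_RGB2BGR))
im,d=shot('top','t6.png'); 
cv2.imwrite('pics/t6c.png',cv2.cvtColor(cv2.resize(im[90:220,200:350],None,fx=4,fy=4,interpolation=3),cv2.COLOR_RGB2BGR))
for q in ['gauge','gauge_tip']: print(q,[(np.round(x['centre'],4),round(x['conf'],2)) for x in landmark_of('top',q)[:1]],[(np.round(x['centre'],4),round(x['conf'],2)) for x in landmark_of('scene',q)[:1]])
```

```text
shift tool mm [ 0.5  2.3 21.2]
yaw of tool x deg -174.0889454611891
rotvec deg [-0.01  0.07 -0.09]
8.3167 [ 0.485  -0.1327  0.0716]
8.3667 [ 0.4851 -0.1327  0.0717]
8.4167 [ 0.4851 -0.1328  0.0717]
8.4667 [ 0.4849 -0.1328  0.0716]
[ 0.01 -0.18 -0.96] [0.28 0.6  0.2 ] [ 0.034  0.033 -0.015]
gauge [] []
gauge_tip [(array([ 0.6254, -0.1202,  0.0531]), 0.6)] []
```

View pics/t6c.png

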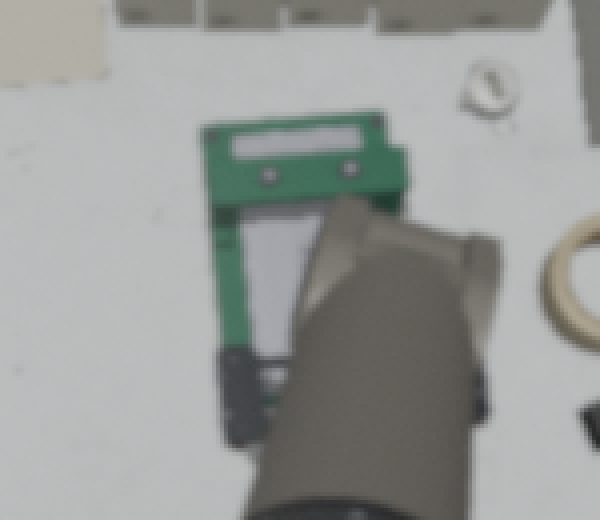

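View pics/s6c.png

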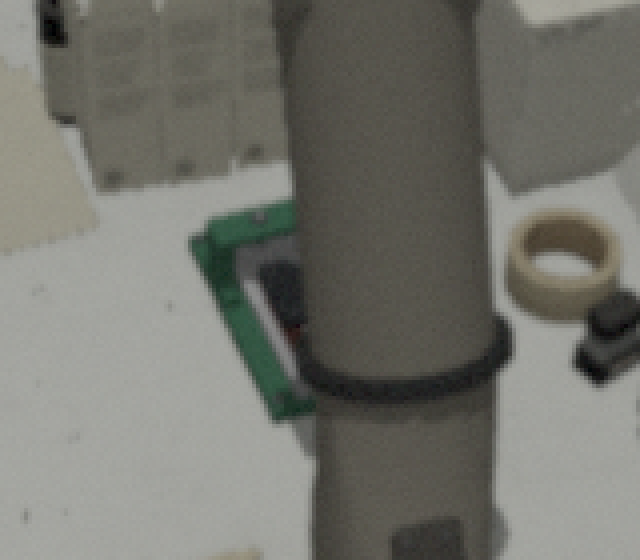

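Neither fixed camera sees past the arm, so I'll go by feel from here.

{"op": "play_rows", "data": {
  "motion": [
    {"x": 0, "y": 0.001, "z": 0.006, "ax": 0, "ay": 0, "az": 0, "gripper": 0},
    {"x": 0, "y": 0.0024, "z": 0.012, "ax": 0, "ay": 0, "az": 0, "gripper": 0},
    {"x": 0, "y": 0.0024, "z": 0.017, "ax": 0, "ay": 0, "az": 0, "gripper": 0},
    {"x": 0, "y": 0.0024, "z": 0.0175, "ax": 0, "ay": 0, "az": 0, "gripper": 0},
    {"x": 0, "y": 0.0024, "z": 0.0175, "ax": 0, "ay": 0, "az": 0, "gripper": 0}
  ]
}}

```text
t: 9.18
position: [0.4831, -0.1302, 0.0521]
orientation: [[-0.995, -0.103, -0.002], [-0.103, 0.995, 0.0], [0.001, 0.0, -1.0]]
force: [0.1, -0.2, -1.3]
finger_gap: 0.0137
```

```bash
cat >> h.py <<'E'
def feel(n=4):
    F=[];T=[]
    for i in range(n):
        get_image('wrist'); s=read_state(); F.append(s['force']); T.append(s['wrist_torque'])
    R=np.array(s['orientation'])
    a=np.radians(6); e=np.array([np.cos(a),np.sin(a),0]); l=np.array([-np.sin(a),np.cos(a),0]); p=s['position']-[.665,-.1113,0]
    f=np.mean(F,0); t=np.mean(T,0)
    print('t',round(s['t'],2),'press xy mm',round(p@e*1e3,2),round(p@l*1e3,2),'z',round(p[2]*1e3,2),'F along/lat/up',round(f@e,2),round(f@l,2),round(f[2],2),'std',np.std(F,0).round(2),'T',round(t@e,3),round(t@l,3),round(t[2],3),'yaw',round(np.degrees(np.arctan2(-R[1,0],-R[0,0])),2),'tilt',(R[:2,2]*57.3).round(2),'gap',round(s['finger_gap']*1e3,1))
E
python3 -c "
from h import *
feel(3)"
```

```text
t 9.33 press xy mm -182.24 -0.0 z 52.82 F along/lat/up 0.16 0.34 -0.66 std [0.1  0.42 0.07] T 0.051 0.029 -0.015 yaw 5.88 tilt [ 0. -0.] gap 14.0
```

{"op": "play_rows", "data": {
  "motion": [
    {"x": 0, "y": 0, "z": 0.001, "ax": 0, "ay": 0, "az": 0, "gripper": 0},
    {"x": 0, "y": 0, "z": 0.002, "ax": 0, "ay": 0, "az": 0, "gripper": 0},
    {"x": 0, "y": 0, "z": 0.002, "ax": 0, "ay": 0, "az": 0, "gripper": 0}
  ]
}}

```text
t: 9.58
position: [0.4837, -0.1302, 0.0507]
orientation: [[-0.995, -0.103, 0.0], [-0.103, 0.995, 0.0], [-0.0, 0.0, -1.0]]
force: [-0.6, -0.1, -1.1]
finger_gap: 0.0138
```

```bash
python3 -c "
from h import *
feel(3)"
```

```text
t 9.73 press xy mm -182.28 0.11 z 50.84 F along/lat/up -0.31 0.21 -0.76 std [0.08 0.23 0.11] T 0.031 0.004 0.007 yaw 5.89 tilt [0. 0.] gap 14.2
```

{"op": "play_rows", "data": {
  "motion": [
    {"x": 0, "y": 0, "z": 0.001, "ax": 0, "ay": 0, "az": 0, "gripper": 0},
    {"x": 0, "y": 0, "z": 0.001, "ax": 0, "ay": 0, "az": 0, "gripper": 0}
  ]
}}

```text
t: 9.9
position: [0.4836, -0.1302, 0.0497]
orientation: [[-0.995, -0.103, -0.0], [-0.103, 0.995, 0.0], [0.0, 0.0, -1.0]]
force: [-0.1, -0.4, -0.9]
finger_gap: 0.0142
```

```bash
python3 -c "
from h import *
feel(3)"
```

```text
t 10.05 press xy mm -182.32 0.11 z 49.77 F along/lat/up 0.24 0.25 -1.12 std [0.12 0.65 0.66] T 0.038 -0.003 -0.007 yaw 5.89 tilt [-0.  0.] gap 13.3
```

{"op": "play_rows", "data": {
  "motion": [
    {"x": 0, "y": 0, "z": 0.001, "ax": 0, "ay": 0, "az": 0, "gripper": 0},
    {"x": 0, "y": 0, "z": 0.001, "ax": 0, "ay": 0, "az": 0, "gripper": 0}
  ]
}}

```text
t: 10.22
position: [0.4836, -0.1302, 0.0487]
orientation: [[-0.995, -0.103, -0.0], [-0.103, 0.995, 0.0], [0.0, 0.0, -1.0]]
force: [0.4, 0.4, -1.7]
finger_gap: 0.0139
```

```bash
python3 -c "
from h import *
feel(3)"
```

```text
t 10.37 press xy mm -182.34 0.09 z 48.79 F along/lat/up -0.26 0.22 -1.33 std [0.12 0.31 0.23] T 0.043 0.063 -0.024 yaw 5.88 tilt [-0.  0.] gap 13.6
```

{"op": "play_rows", "data": {
  "motion": [
    {"x": 0, "y": 0, "z": 0.001, "ax": 0, "ay": 0, "az": 0, "gripper": 0},
    {"x": 0, "y": 0, "z": 0.001, "ax": 0, "ay": 0, "az": 0, "gripper": 0}
  ]
}}

```text
t: 10.53
position: [0.4836, -0.1302, 0.0484]
orientation: [[-0.995, -0.102, -0.0], [-0.102, 0.995, 0.0], [0.0, 0.0, -1.0]]
force: [-3.8, 1.1, 6.9]
finger_gap: 0.0136
```

```bash
python3 -c "
from h import *
feel(3)"
```

```text
t 10.68 press xy mm -182.33 0.1 z 48.38 F along/lat/up -2.88 0.47 7.54 std [0.52 0.45 0.29] T 0.26 0.457 0.034 yaw 5.88 tilt [0.01 0.02] gap 13.4
```

{"op": "play_rows", "data": {
  "motion": [
    {"x": 0, "y": 0, "z": 0.001, "ax": 0, "ay": 0, "az": 0, "gripper": 0},
    {"x": 0, "y": 0, "z": 0.001, "ax": 0, "ay": 0, "az": 0, "gripper": 0}
  ]
}}

```text
t: 10.85
position: [0.4834, -0.1303, 0.0477]
orientation: [[-0.995, -0.102, -0.0], [-0.102, 0.995, 0.001], [0.0, 0.001, -1.0]]
force: [-5.9, 1.3, 12.9]
finger_gap: 0.0139
```

```bash
python3 -c "
from h import *
feel(3)"
```

```text
t 11.0 press xy mm -182.57 0.12 z 47.75 F along/lat/up -4.85 1.44 12.85 std [0.73 0.47 0.52] T 0.434 0.812 0.046 yaw 5.88 tilt [-0.01  0.03] gap 13.8
```

{"op": "play_rows", "data": {
  "motion": [
    {"x": 0, "y": 0, "z": -0.0015, "ax": 0, "ay": 0, "az": 0, "gripper": 0},
    {"x": -0.005, "y": 0, "z": -0.0018, "ax": 0, "ay": 0, "az": 0, "gripper": 0},
    {"x": -0.015, "y": 0, "z": -0.0018, "ax": 0, "ay": 0, "az": 0, "gripper": 0},
    {"x": -0.025, "y": 0, "z": -0.0018, "ax": 0, "ay": 0, "az": 0, "gripper": 0},
    {"x": -0.03, "y": 0, "z": -0.0018, "ax": 0, "ay": 0, "az": 0, "gripper": 0}
  ]
}}

```text
t: 11.42
position: [0.516, -0.1267, 0.0486]
orientation: [[-0.995, -0.104, 0.002], [-0.104, 0.995, -0.0], [-0.002, -0.0, -1.0]]
force: [1.0, 0.9, -0.9]
finger_gap: 0.0138
```

```bash
python3 -c "
from h import *
feel(3)"
```

```text
t 11.57 press xy mm -151.62 0.18 z 48.32 F along/lat/up 0.79 0.19 -0.78 std [0.73 0.38 0.34] T 0.034 -0.077 0.012 yaw 5.92 tilt [ 0. -0.] gap 13.5
```

{"op": "play_rows", "data": {
  "motion": [
    {"x": -0.006, "y": 0, "z": 0, "ax": 0, "ay": 0, "az": 0, "gripper": 0},
    {"x": -0.014, "y": 0, "z": 0, "ax": 0, "ay": 0, "az": 0, "gripper": 0},
    {"x": -0.02, "y": 0, "z": 0, "ax": 0, "ay": 0, "az": 0, "gripper": 0},
    {"x": -0.02, "y": 0, "z": 0, "ax": 0, "ay": 0, "az": 0, "gripper": 0}
  ]
}}

```text
t: 11.9
position: [0.5353, -0.1247, 0.0487]
orientation: [[-0.995, -0.103, 0.002], [-0.103, 0.995, -0.0], [-0.002, -0.0, -1.0]]
force: [-0.1, 0.5, -0.5]
finger_gap: 0.0139
```

Run:
```python
from h import *
feel(3)
c=get_calibration('wrist'); shot('wrist','w7.png'); shot('scene','s7.png')
```

```text
t 12.05 press xy mm -132.05 0.02 z 48.6 F along/lat/up 0.68 0.27 0.49 std [1.02 0.35 0.56] T 0.065 -0.086 0.009 yaw 5.9 tilt [ 0.02 -0.  ] gap 13.6
```

View pics/w7.png

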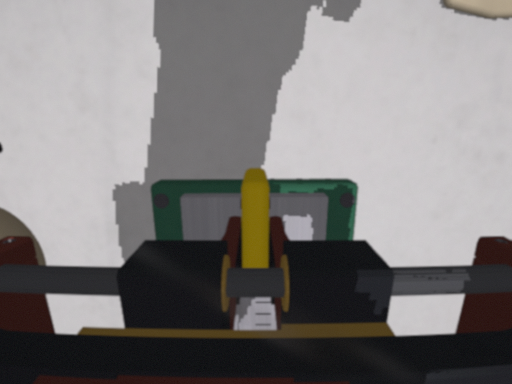

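The grip (column 255) is centred on the plate (181–328) and parallel to it. I'll open a little so the gauge settles flat, then regrip.

{"op": "play_rows", "data": {
  "motion": [
    {"x": 0, "y": 0, "z": 0, "ax": 0, "ay": 0, "az": 0, "gripper": 0.017},
    {"x": 0, "y": 0, "z": 0, "ax": 0, "ay": 0, "az": 0, "gripper": 0.018},
    {"x": 0, "y": 0, "z": 0, "ax": 0, "ay": 0, "az": 0, "gripper": 0.018},
    {"x": 0, "y": 0, "z": 0, "ax": 0, "ay": 0, "az": 0, "gripper": 0.018},
    {"x": 0, "y": 0, "z": 0, "ax": 0, "ay": 0, "az": 0, "gripper": 0.018}
  ]
}}

```text
t: 12.57
position: [0.5333, -0.1251, 0.0486]
orientation: [[-0.995, -0.103, -0.0], [-0.103, 0.995, 0.0], [0.0, 0.0, -1.0]]
force: [0.8, -0.2, 0.3]
finger_gap: 0.0177
```

Run:
```python
from h import *
feel(3)
```

```text
t 12.72 press xy mm -132.35 0.05 z 48.58 F along/lat/up -0.09 -0.19 -0.32 std [0.2  0.51 0.59] T 0.06 0.013 -0.006 yaw 5.89 tilt [-0.  0.] gap 17.9
```

{"op": "play_rows", "data": {
  "motion": [
    {"x": 0, "y": 0, "z": 0, "ax": 0, "ay": 0, "az": 0, "gripper": 0.012},
    {"x": 0, "y": 0, "z": 0, "ax": 0, "ay": 0, "az": 0, "gripper": 0.005},
    {"x": 0, "y": 0, "z": 0, "ax": 0, "ay": 0, "az": 0, "gripper": 0},
    {"x": 0, "y": 0, "z": 0, "ax": 0, "ay": 0, "az": 0, "gripper": 0},
    {"x": 0, "y": 0, "z": 0, "ax": 0, "ay": 0, "az": 0, "gripper": 0}
  ],
  "squeeze": 25
}}

```text
t: 13.13
position: [0.5334, -0.1251, 0.0486]
orientation: [[-0.995, -0.103, -0.0], [-0.103, 0.995, 0.0], [0.0, 0.0, -1.0]]
force: [0.0, -0.9, -0.3]
finger_gap: 0.014
```

Run:
```python
from h import *
feel(3)
```

```text
t 13.28 press xy mm -132.31 0.03 z 48.6 F along/lat/up 0.34 -0.13 0.49 std [0.36 0.31 0.24] T 0.038 0.007 0.02 yaw 5.89 tilt [0. 0.] gap 14.1
```

{"op": "play_rows", "data": {
  "motion": [
    {"x": -0.006, "y": 0, "z": 0, "ax": 0, "ay": 0, "az": 0, "gripper": 0},
    {"x": -0.014, "y": 0, "z": 0, "ax": 0, "ay": 0, "az": 0, "gripper": 0},
    {"x": -0.022, "y": 0, "z": 0, "ax": 0, "ay": 0, "az": 0, "gripper": 0},
    {"x": -0.03, "y": 0, "z": 0, "ax": 0, "ay": 0, "az": 0, "gripper": 0},
    {"x": -0.035, "y": 0, "z": 0, "ax": 0, "ay": 0, "az": 0, "gripper": 0}
  ]
}}

```text
t: 13.7
position: [0.5697, -0.1212, 0.0486]
orientation: [[-0.995, -0.103, 0.001], [-0.103, 0.995, 0.0], [-0.001, -0.0, -1.0]]
force: [-3.2, -1.0, 4.5]
finger_gap: 0.0137
```

Run:
```python
from h import *
feel(3)
```

```text
t 13.85 press xy mm -96.19 0.07 z 48.64 F along/lat/up 1.18 -0.03 0.48 std [0.22 0.4  0.95] T 0.028 -0.128 0.012 yaw 5.92 tilt [ 0.07 -0.01] gap 13.8
```

{"op": "play_rows", "data": {
  "motion": [
    {"x": -0.001, "y": 0, "z": 0, "ax": 0, "ay": 0, "az": 0, "gripper": 0},
    {"x": -0.002, "y": 0, "z": 0, "ax": 0, "ay": 0, "az": 0, "gripper": 0},
    {"x": -0.003, "y": 0, "z": 0, "ax": 0, "ay": 0, "az": 0, "gripper": 0},
    {"x": -0.004, "y": 0, "z": 0, "ax": 0, "ay": 0, "az": 0, "gripper": 0},
    {"x": -0.005, "y": 0, "z": 0, "ax": 0, "ay": 0, "az": 0, "gripper": 0}
  ]
}}

```text
t: 14.27
position: [0.5729, -0.1212, 0.0486]
orientation: [[-0.995, -0.102, -0.0], [-0.102, 0.995, -0.0], [0.0, 0.0, -1.0]]
force: [-3.0, 0.4, 2.2]
finger_gap: 0.0137
```

Run:
```python
from h import *
feel(2)
```

```text
t 14.37 press xy mm -92.25 -0.17 z 48.6 F along/lat/up -0.63 -0.5 1.54 std [0.19 0.14 0.39] T -0.007 0.236 -0.033 yaw 5.88 tilt [ 0. -0.] gap 13.9
```

{"op": "play_rows", "data": {
  "motion": [
    {"x": -0.001, "y": 0, "z": 0, "ax": 0, "ay": 0, "az": 0, "gripper": 0},
    {"x": -0.002, "y": 0, "z": 0, "ax": 0, "ay": 0, "az": 0, "gripper": 0},
    {"x": -0.003, "y": 0, "z": 0, "ax": 0, "ay": 0, "az": 0, "gripper": 0},
    {"x": -0.004, "y": 0, "z": 0, "ax": 0, "ay": 0, "az": 0, "gripper": 0}
  ]
}}

```text
t: 14.7
position: [0.5771, -0.1206, 0.0486]
orientation: [[-0.995, -0.103, -0.0], [-0.103, 0.995, 0.0], [0.0, 0.0, -1.0]]
force: [-3.5, -0.5, 4.7]
finger_gap: 0.0138
```

Run:
```python
from h import *
feel(2)
```

```text
t 14.8 press xy mm -88.37 -0.08 z 48.6 F along/lat/up -1.87 0.22 3.32 std [0.16 0.2  0.67] T 0.04 0.442 0.01 yaw 5.89 tilt [-0.02  0.  ] gap 14.0
```

{"op": "play_rows", "data": {
  "motion": [
    {"x": 0, "y": 0, "z": -0.0003, "ax": 0, "ay": 0, "az": 0, "gripper": 0},
    {"x": -0.001, "y": 0, "z": -0.0003, "ax": 0, "ay": 0, "az": 0, "gripper": 0},
    {"x": -0.002, "y": 0, "z": -0.0003, "ax": 0, "ay": 0, "az": 0, "gripper": 0}
  ]
}}

```text
t: 15.05
position: [0.5786, -0.1204, 0.0486]
orientation: [[-0.995, -0.102, -0.001], [-0.102, 0.995, 0.0], [0.001, 0.0, -1.0]]
force: [-2.2, -0.4, 1.7]
finger_gap: 0.014
```

Run:
```python
from h import *
feel(2)
```

```text
t 15.15 press xy mm -86.58 0.0 z 48.61 F along/lat/up -2.43 0.64 0.25 std [0.15 0.23 0.17] T -0.003 0.458 0.006 yaw 5.89 tilt [-0.04  0.  ] gap 14.0
```

{"op": "play_rows", "data": {
  "motion": [
    {"x": -0.001, "y": 0, "z": 0, "ax": 0, "ay": 0, "az": 0, "gripper": 0},
    {"x": -0.002, "y": 0, "z": 0, "ax": 0, "ay": 0, "az": 0, "gripper": 0}
  ]
}}

```text
t: 15.32
position: [0.5807, -0.1202, 0.0486]
orientation: [[-0.995, -0.103, -0.001], [-0.103, 0.995, 0.0], [0.001, 0.0, -1.0]]
force: [-3.4, -0.0, 1.1]
finger_gap: 0.0139
```

Run:
```python
from h import *
feel(2)
```

```text
t 15.42 press xy mm -84.51 0.01 z 48.66 F along/lat/up -3.69 -0.15 -0.84 std [0.15 0.08 0.37] T -0.007 0.611 -0.02 yaw 5.89 tilt [-0.04  0.  ] gap 13.9
```

{"op": "play_rows", "data": {
  "motion": [
    {"x": -0.001, "y": 0, "z": 0, "ax": 0, "ay": 0, "az": 0, "gripper": 0},
    {"x": -0.002, "y": 0, "z": 0, "ax": 0, "ay": 0, "az": 0, "gripper": 0}
  ]
}}

```text
t: 15.58
position: [0.5826, -0.12, 0.0487]
orientation: [[-0.995, -0.103, -0.001], [-0.103, 0.995, 0.0], [0.001, 0.0, -1.0]]
force: [-4.4, -1.2, -0.1]
finger_gap: 0.0134
```

Run:
```python
from h import *
feel(3)
```

```text
t 15.73 press xy mm -82.54 -0.01 z 48.67 F along/lat/up -3.58 -0.07 -1.63 std [0.43 0.58 0.27] T 0.012 0.744 -0.0 yaw 5.89 tilt [-0.03  0.  ] gap 13.6
```

{"op": "play_rows", "data": {
  "motion": [
    {"x": -0.001, "y": 0, "z": 0.0001, "ax": 0, "ay": 0, "az": 0, "gripper": 0},
    {"x": -0.002, "y": 0, "z": 0.0001, "ax": 0, "ay": 0, "az": 0, "gripper": 0}
  ]
}}

```text
t: 15.9
position: [0.5847, -0.1198, 0.0487]
orientation: [[-0.995, -0.102, -0.001], [-0.102, 0.995, 0.0], [0.001, 0.0, -1.0]]
force: [-4.3, -1.0, -0.9]
finger_gap: 0.0141
```

Run:
```python
from h import *
feel(3)
```

```text
t 16.05 press xy mm -80.53 -0.07 z 48.63 F along/lat/up -4.54 0.12 -0.99 std [0.66 0.51 0.37] T 0.02 0.893 -0.025 yaw 5.88 tilt [-0.03  0.  ] gap 14.1
```

{"op": "play_rows", "data": {
  "motion": [
    {"x": -0.001, "y": 0, "z": 0.0001, "ax": 0, "ay": 0, "az": 0, "gripper": 0},
    {"x": -0.002, "y": 0, "z": 0.0001, "ax": 0, "ay": 0, "az": 0, "gripper": 0}
  ]
}}

```text
t: 16.22
position: [0.5865, -0.1197, 0.0486]
orientation: [[-0.995, -0.102, -0.001], [-0.102, 0.995, 0.0], [0.001, 0.0, -1.0]]
force: [-6.5, -1.0, 1.3]
finger_gap: 0.0139
```

Run:
```python
from h import *
feel(3)
```

```text
t 16.37 press xy mm -78.71 -0.09 z 48.65 F along/lat/up -5.75 0.2 0.21 std [0.46 0.47 0.15] T 0.052 1.082 0.02 yaw 5.88 tilt [-0.04  0.  ] gap 14.5
```

Drag is about 6 N with almost no bearing down. Releasing.

{"op": "play_rows", "data": {
  "motion": [
    {"x": 0, "y": 0, "z": 0, "ax": 0, "ay": 0, "az": 0, "gripper": 0.018},
    {"x": 0, "y": 0, "z": 0, "ax": 0, "ay": 0, "az": 0, "gripper": 0.025},
    {"x": 0, "y": 0, "z": 0, "ax": 0, "ay": 0, "az": 0, "gripper": 0.035},
    {"x": 0, "y": 0, "z": 0, "ax": 0, "ay": 0, "az": 0, "gripper": 0.045},
    {"x": 0, "y": 0, "z": 0, "ax": 0, "ay": 0, "az": 0, "gripper": 0.045}
  ]
}}

```text
t: 16.78
position: [0.5879, -0.1195, 0.049]
orientation: [[-0.995, -0.103, 0.001], [-0.103, 0.995, -0.0], [-0.001, -0.0, -1.0]]
force: [0.4, 0.8, -0.3]
finger_gap: 0.041
```

Run:
```python
from h import *
feel(3)
shot('wrist','w8.png')
```

```text
t 16.93 press xy mm -78.06 -0.08 z 48.79 F along/lat/up 0.25 0.15 -0.21 std [0.56 0.24 0.38] T 0.059 -0.006 0.026 yaw 5.89 tilt [0.03 0.  ] gap 44.6
```

View pics/w8.png

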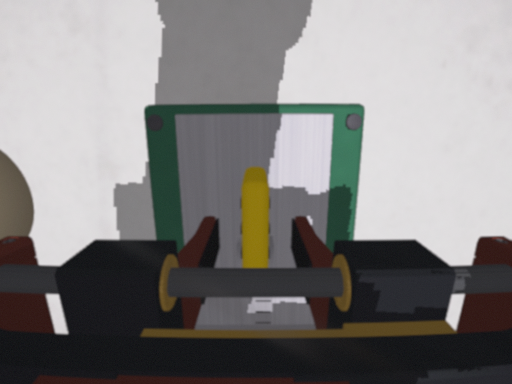

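The fingers are open, clear of the grip on both sides. The grip (column 255) is upright, parallel and centred on the plate (176–333). Lifting straight up, then backing off.

{"op": "play_rows", "data": {
  "motion": [
    {"x": 0, "y": 0, "z": -0.01, "ax": 0, "ay": 0, "az": 0, "gripper": 0.045},
    {"x": 0, "y": 0, "z": -0.03, "ax": 0, "ay": 0, "az": 0, "gripper": 0.045},
    {"x": 0, "y": 0, "z": -0.06, "ax": 0, "ay": 0, "az": 0, "gripper": 0.045},
    {"x": 0, "y": 0, "z": -0.09, "ax": 0, "ay": 0, "az": 0, "gripper": 0.045},
    {"x": 0, "y": 0, "z": -0.12, "ax": 0, "ay": 0, "az": 0, "gripper": 0.045}
  ]
}}

```text
t: 17.4
position: [0.5869, -0.1197, 0.1706]
orientation: [[-0.995, -0.102, -0.0], [-0.102, 0.995, -0.0], [0.0, -0.0, -1.0]]
force: [1.2, -0.1, 0.3]
finger_gap: 0.0451
```

{"op": "play_rows", "data": {
  "motion": [
    {"x": 0, "y": 0.02, "z": -0.03, "ax": 0, "ay": 0, "az": 0, "gripper": 0.045},
    {"x": 0, "y": 0.055, "z": -0.05, "ax": 0, "ay": 0, "az": 0, "gripper": 0.045},
    {"x": 0, "y": 0.09, "z": -0.06, "ax": 0, "ay": 0, "az": 0, "gripper": 0.045},
    {"x": 0, "y": 0.125, "z": -0.07, "ax": 0, "ay": 0, "az": 0, "gripper": 0.045},
    {"x": 0, "y": 0.16, "z": -0.07, "ax": 0, "ay": 0, "az": 0, "gripper": 0.045}
  ]
}}

```text
t: 17.82
position: [0.5716, 0.0409, 0.2421]
orientation: [[-0.995, -0.102, 0.005], [-0.102, 0.995, 0.001], [-0.005, 0.001, -1.0]]
force: [0.5, -0.8, -0.4]
finger_gap: 0.045
```

{"op": "play_rows", "data": {
  "motion": [
    {"x": 0, "y": 0.03, "z": 0, "ax": 0, "ay": 0, "az": 0, "gripper": 0.045},
    {"x": 0, "y": 0.065, "z": 0, "ax": 0, "ay": 0, "az": 0, "gripper": 0.045},
    {"x": 0, "y": 0.1, "z": 0, "ax": 0, "ay": 0, "az": 0, "gripper": 0.045},
    {"x": 0, "y": 0.12, "z": 0, "ax": 0, "ay": 0, "az": 0, "gripper": 0.045},
    {"x": 0, "y": 0.12, "z": 0, "ax": 0, "ay": 0, "az": 0, "gripper": 0.045}
  ]
}}

```text
t: 18.23
position: [0.5571, 0.1653, 0.2394]
orientation: [[-0.994, -0.111, 0.0], [-0.111, 0.994, 0.003], [-0.0, 0.003, -1.0]]
force: [-0.4, 1.4, 0.1]
finger_gap: 0.0452
```

Run:
```python
from h import *
print(read_state()['t'],read_state()['position'])
c=get_calibration('top'); im,d=get_image('top')
cv2.imwrite('pics/t9.png',cv2.cvtColor(cv2.resize(im[90:220,200:380],None,fx=4,fy=4,interpolation=3),cv2.COLOR_RGB2BGR))
m=masks_of('top','gauge'); a=np.radians(6); e=np.array([np.cos(a),np.sin(a)]); l=np.array([-np.sin(a),np.cos(a)])
if m:
    v,u=np.nonzero(m[0]['mask']&(d>0)); P=unproj(c,np.c_[u,v],d[v,u]); q=P[:,:2]-[.665,-.1113]; X=q@e;Y=q@l
    t=P[:,2]>.06; print(m[0]['conf'],len(P),'grip x',X[t].min(),X[t].max(),'y',Y[t].mean(),'z',np.percentile(P[t][:,2],[50,95]),'blade x max',X.max(), 'y', Y[~t].mean())
    b=~t&(X>-.05); print('blade top z vs x',np.polyfit(X[b],P[b,2],1) if b.sum()>5 else None)
for q in ['gauge','gauge_tip','bone_folder','tape_roll_spare','date_stamp','tally_counter','clamp_orange']: print(q,[(np.round(x['centre'],4),round(x['conf'],2)) for x in landmark_of('top',q)[:1]])
```

```text
18.2333 [0.55712491 0.16530674 0.23935317]
0.78 296 grip x -0.11699337193042858 -0.06421219049197305 y -0.0009678117962945698 z [0.07929028 0.08440503] blade x max 0.0648491089594158 y -0.0013304963510413462
blade top z vs x [-0.10066551  0.04126478]
gauge [(array([ 0.5795, -0.1181,  0.0317]), 0.75)]
gauge_tip [(array([ 0.727 , -0.1066,  0.0316]), 0.57)]
bone_folder [(array([ 0.3531,  0.0672, -0.0019]), 0.54)]
tape_roll_spare [(array([ 0.6012, -0.3511, -0.0009]), 0.91)]
date_stamp [(array([ 5.027e-01, -3.563e-01,  1.000e-04]), 0.8)]
tally_counter [(array([ 7.587e-01, -2.630e-01, -5.000e-04]), 0.72)]
clamp_orange []
```

View pics/t9.png

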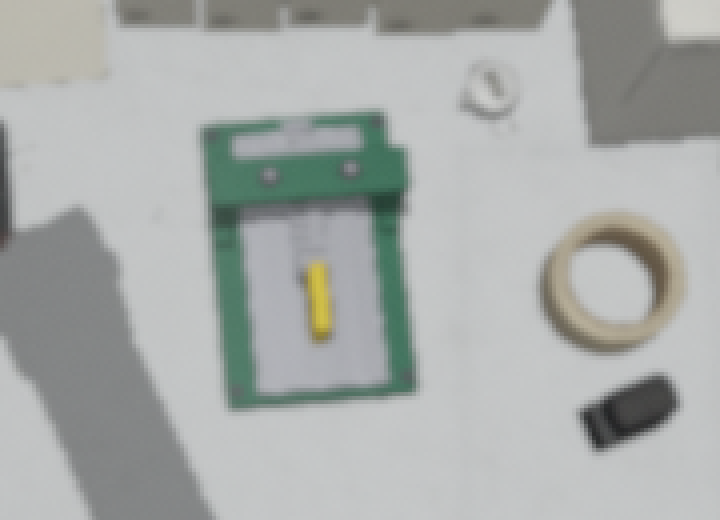

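The picture shows the gauge on the plate's centreline: grip at (318,300), point just showing behind the crosshead at (297,123). The measured blade slope of −0.1007 matches the wedge lying flat. Handing in.

```bash
python3 -c "
from plant import *
print(close_job())"
```

```text
the job is handed in; nothing more can be done
None
```

The gauge is gripped under the middle of the bar, flat on the anvil plate. I let go, moved the arm clear and handed the job in at about 18 s of the 72 s allowed.

**What I did:** I picked the gauge up by its yellow grip and felt for the plate, which I found at about 30.3 mm above the table. I slid the gauge in a little, then opened the fingers briefly so it settled flat, and regripped it. I then slid it straight in until the push was about 6 N: 5.8 N standing and 6.5 N in a single reading while moving. The arm was bearing down by only about 0.2 N at the end.

**Last checks:**
- **Flatness:** the top camera gave a blade slope of 0.1007, against 0.100 for a gauge lying flat.
- **Position:** the gauge is about 1 mm off the press's middle line, with its point about 65 mm past the bar.
- **Bar force:** I estimate about 4.5 N from the lift, inside the 2 to 9 N wanted. It was not measured directly.
- **Other things:** the bone folder, tape roll, stamp and counter were seen within a few mm of where they started. The network did not find the clamp in the last picture, but the arm never went near it.

**What went less smoothly:**
- My first two moves were refused because the rows were incomplete; nothing moved.
- While feeling for the plate I pressed on it with about 13 N for a moment.
- The arm bore down by up to about 5 N early in the slide, until I raised it 0.3 mm.

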